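# Load the last section puck into the viewing fixture and clamp its cover plate

### The arm

A 7-joint arm with a two-finger parallel gripper is mounted at the origin on a cart in front of the work surface, level with it; the furniture and walls round the work are solid. World frame = base frame: x ahead of the robot, y to its left, z up, the work surface at z = 0. Lengths are in m, angles in rad, forces in N, time in s.
With the tool pointing down it reaches from about 0.375 to 0.925 m from the base axis. Payload 3.1 kg.
Tool frame: the origin (TCP) lies at the very end of the fingers, on their centre line; the grasp point (between the pads) lies 19 mm behind it; z points along the fingers, y is the line along which they close (so a half turn about z gives the same grasp; the last joint's range is limited). The gripper opens to 85 mm and grips with 20 to 120 N. Pads are 22 mm wide; open, the fingers measure 114 mm over their backs; the gripper's body (76 mm by 85 mm) begins 54 mm behind the grasp point. The pads swing forward as they close: fully open they stand 13 mm farther back than shut.
Start: joints at [1.008, 0.383, 0.044, 1.598, -0.018, 1.161, -0.05], TCP at [0.291, -0.581, 0.231] pointing down, gripper open.
Joint ranges: [-2.61, 2.61], [-0.41, 2.15], [-1.48, 1.57], [0, 2.5], [-1.57, 4.71], [0.05, 1.97], [-2.85, 2.85]. Speed limits (rad/s): [2.79, 2.79, 3.14, 3.14, 3.14, 3.14, 3.14].

### API

Orientations are given as a unit quaternion [x, y, z, w].
In Python, from bench import ctrl gives the robot as it stands. Calls block until the motion is done:
- ctrl.move_ptp(position, orientation): joint-space move of the TCP to a pose.
- ctrl.movel(position, orientation=None, speed=0.15): straight line of the TCP; orientation=None keeps the orientation; speed is the mean speed in m/s.
- ctrl.move_j(angles): joint-space move.
- ctrl.move_gripper(opening, effort=None): finger opening in m; effort is the grip in N (None keeps the last); returns when the fingers have stopped.
- ctrl.pause(seconds).
- ctrl.inverse_kinematics(position, orientation): joint angles nearest the present ones, or None.
- ctrl.get_state(): the state.
- ctrl.read_camera(name): name is "scene" or "top" or "wrist"; returns the picture (400x640x3 uint8, red, green, blue); there is no depth.
- ctrl.camera_params(name): a dict with "K" (3x3 intrinsics, pixels), "camera_from_world" (4x4, takes a point from world to camera coordinates). Camera axes: x right, y down, z forward; pixel columns grow to the right and rows downward; lengths in m; the calibration is good to about 2 mm. A picture is of the moment at which its call begins: read the wrist's pose just before it. camera_params takes no time and is no camera call; for the wrist camera it gives the pose at the moment of the call.
A pose or a line that the arm cannot do raises ctrl.MotionError and nothing moves.
- ctrl.sign_off(): hands the job in; it is judged then, once.
The state is a dict: "time_s": time; "qpos": joint angles; "joint_vel": joint speeds; "effort": joint torques, N m; "eef_pos": TCP position; "tcp_rot": TCP orientation; "ft_force": force on the tool from outside, world axes, zero at the start; "ft_torque": the same for the moment, N m; "finger_gap": finger opening in m; "grasp_force": force on a finger pad.
Only numpy, scipy, OpenCV 4.12 (cv2) and the standard library are available. Lean on these libraries where they do the work, as an engineer would, in place of code of your own. Each camera call takes 0.05 s, during which the arm holds its last target. There are 200 camera calls.

### The job

Make the viewing fixture ready for the microscope: set the red resin puck down flat in its empty nest, lower the dark cover plate over the two locating pins until it lies flush on the fixture, then swing the clamp arm with the red knob fully home over the plate and let go. Set the puck and the plate down gently, do not drop them, and leave the other pucks and the loupe where they are.

Things in the scene. Friction and masses are not known exactly. Their poses are not given: they have to be found in the camera images.
- fixture: Aluminium viewing fixture, fixed to the desk; base 120 x 212 x 12 mm (x -78 to +42, y -106 to +106). Origin at desk level midway between nests and pins; z up, -x (clamp side) faces the robot. Nests 33.5 mm wide, 6 mm deep at y = +45 (empty) and -45 mm (amber puck in it). Steel end blocks 72 x 22 mm at y = +84 and -84 mm, tops 25 mm above the origin, carry the pins; the plate lies flush on both.
- nest (a point): Centre of the floor of the empty nest (at 0, +45, +6 mm in the fixture's frame); same axes as the fixture. The base's top is 6 mm above it.
- filled_nest (a point): Centre of the floor of the nest that already holds an amber puck (at 0, -45, +6 mm in the fixture's frame).
- pin_left (a point): Foot of the locating pin at the fixture's +y end, on top of the end block (0, +84, +25 mm in the fixture's frame). Pin 10 mm in diameter, rising 28 mm from here; the top 8 mm is a tapered nose, 4 mm wide at the tip.
- pin_right (a point): Foot of the like pin at the fixture's -y end, on top of the end block (0, -84, +25 mm in the fixture's frame).
- cover_plate: Loose dark cover plate, 76 x 190 x 8 mm (long along y), about 0.32 kg, flat on the desk, handle up. Origin: centre of its underside. 12 mm through holes at y = +84 and -84 mm for the pins, 22 mm viewing windows at y = +45 and -45 mm. Black pinch handle in the middle, 26 mm along x, 12 mm along y, top 44 mm above the origin: grip it across y. May go on either way round (half-turn symmetric).
- hole_a (a point): Centre of the +y dowel hole, on the plate's underside (0, +84, 0 mm in the plate's frame).
- hole_b (a point): Centre of the -y dowel hole, on the plate's underside (0, -84, 0 mm in the plate's frame).
- plate_handle (a point): Middle of the plate's handle, a good gripping point: on the plate's axis, 32 mm above its underside (24 mm above its top).
- clamp (a joint): Angle of the steel swing arm about its upright pivot. 0 = fully home at its stop: the arm points along the fixture's +x, over the plate's near edge. Grows clockwise seen from above; at 1.57 it points along the fixture's -y, clear of the plate; range 0 to 1.75. Arm 16 mm wide, 8 mm thick, reaches 48 mm from the pivot. Friction holds it where left; about 2 N at the knob moves it.
- clamp_knob (a point): Middle of the clamp's upright red knob, 16 mm in diameter, 30 mm from the pivot along the arm, 62 mm above the desk; straight from 49 to 74 mm above the desk, top at 77 mm. It turns with the arm.
- clamp_pivot (a point): Point on the clamp's pivot axis, 62 mm above the desk (at x = -66 mm, y = 0 in the fixture's frame). A flush plate's top is 33 mm above the desk; the arm's underside passes 1.5 mm above that and strikes a plate that is not down.
- red_puck: Loose red resin puck with embedded wire sections in its top, 30 mm in diameter, 18 mm high; origin at the centre of its underside. It belongs in the empty nest, wire sections up as it lies.
- seated_puck: Amber resin puck of the same size, loose, already seated in the filled nest. Stays there.
- black_puck: Black resin puck of the same size, on the desk: not part of this job.
- amber_puck: Amber resin puck of the same size, on the desk: not part of this job.
- loupe: Black stand loupe, 42 mm in diameter, 37 mm high, on the desk: not part of this job. Origin at the centre of its underside. (Behind the work stands a black computer tower, 430 mm tall, its front 0.62 m ahead of the robot's base, from y = -0.165 to +0.045 m, with a monitor on top: carry things past in front of it.)

How it is judged:
On the way, in this order (a step that is already met when the one before it is completed fails the run):
1. the red puck stands flat in the empty nest (horizontal distance between red_puck and nest below 0.004 m and z of red_puck in the frame of nest below 0.002 m and angle between red_puck's own z axis and vertical below 0.08 rad), for 0.2 s.
2. the cover plate lies flush on both end blocks, over the pins (z of each of hole_a, hole_b in the frame of pin_left below 0.0013 m and angle between cover_plate's own z axis and vertical below 0.03 rad and horizontal distance between cover_plate and fixture below 0.004 m and angle between the y axis of cover_plate and the y axis of fixture, either way round below 0.04 rad), for 0.2 s.
3. the clamp arm is fully home over the plate (value of joint clamp below 0.12 rad), for 0.2 s.
At the end, for the whole second after the job is handed in: Red puck on the floor of the nest that was empty (4 mm centre, 2 mm height), amber puck still in the other; cover plate over both pins, flush on both end blocks within 1.3 mm, aligned within 4 mm and 0.04 rad (either way round), at rest; clamp arm within 0.12 rad of home (all of step 1 and all of step 2 and horizontal distance between seated_puck and filled_nest below 0.004 m and z of seated_puck in the frame of filled_nest below 0.002 m and linear speed of cover_plate below 0.02 m/s and value of joint clamp below 0.12 rad); the robot touches nothing.
It fails at once if the cover plate is dropped or thrown (moves faster than 0.45 m/s with no finger on it) (linear speed of cover_plate above 0.45 m/s and contact force between the fingers and cover_plate below 0.01 N).
It fails at once if the red puck is dropped or thrown (moves faster than 0.6 m/s with no finger on it) (linear speed of red_puck above 0.6 m/s and contact force between the fingers and red_puck below 0.01 N).
It fails at once if another puck or the loupe is moved by more than 25 mm (distance of any of black_puck, amber_puck, seated_puck, loupe from where it was at the start of the episode above 0.025 m).
It also fails if it takes over 72 s, if anything falls off the work surface, if the arm or the gripper's body presses on something with over 40 N, if the wrist force passes 120 N, or if a joint passes its speed limit or range.

## Working session

There is one attempt and no reset: what is moved stays moved. The work goes in short steps, each a Python script; the robot and the scene stay as the last script left them, time stands still between calls to the robot, and variables do not carry over. Pictures are saved under pics/ and viewed, at most 10 in all, crops included, and the job is handed in when it is done.

```bash
mkdir -p pics; ls; python3 - <<'E'
from bench import ctrl
import cv2
for n in("top","scene"):
    cv2.imwrite(f"pics/{n}0.png",ctrl.read_camera(n)[:,:,::-1])
    p=ctrl.camera_params(n);print(n,p["K"],p["camera_from_world"])
s=ctrl.get_state();print(s["time_s"],s["eef_pos"],s["tcp_rot"],s["finger_gap"])
E
```

```text
bench.py
pics
top [[503.27395972   0.         317.05563391]
 [  0.         503.27395972 198.12079652]
 [  0.           0.           1.        ]] [[ 0.06317786 -0.99799891  0.00259657 -0.01526375]
 [-0.97799449 -0.06242943 -0.19907122  0.54648971]
 [ 0.19883496  0.01003746 -0.97998159  1.16393741]
 [ 0.          0.          0.          1.        ]]
scene [[368.5225343    0.         317.93342835]
 [  0.         368.5225343  198.22927163]
 [  0.           0.           1.        ]] [[-0.74659424 -0.66512558 -0.01431803  0.4158169 ]
 [-0.55611957  0.63575969 -0.53529491  0.31312948]
 [ 0.36514116 -0.39168556 -0.84454387  0.96303378]
 [ 0.          0.          0.          1.        ]]
0.1 [ 0.2909378  -0.58027957  0.22997242] [ 9.73114233e-01  2.30319775e-01 -3.48041822e-04 -1.17057866e-03] 0.08496676939907727
```

View pics/top0.png

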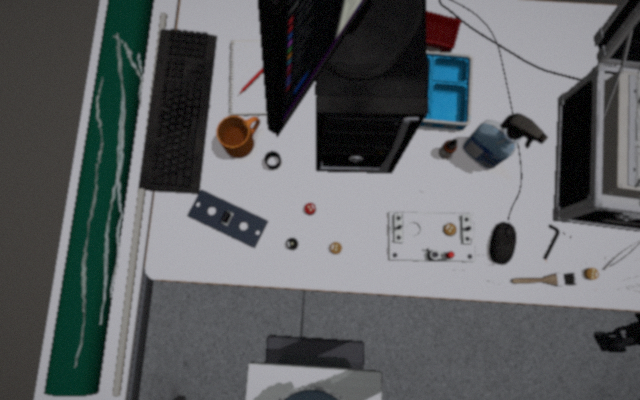

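View pics/scene0.png

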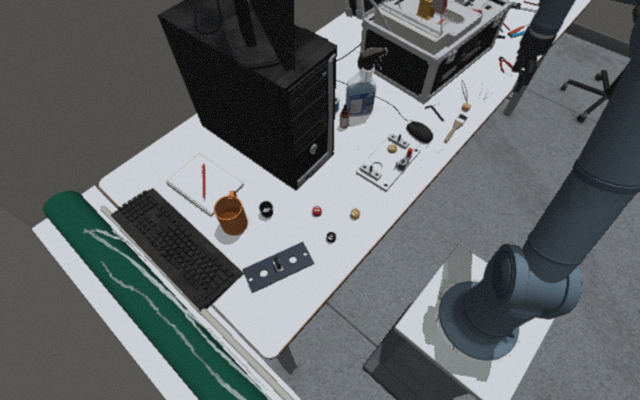

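The top view shows the plate near (228,218), the red puck at (310,208), the fixture near (431,237) with its knob at (450,255), and the empty nest at about (413,229). The black puck is at (292,243), the amber one at (335,247) and the loupe at (272,160). I'll turn these into rough positions, then refine them with the wrist camera.

```bash
cat > h.py <<'E'
from bench import ctrl
import numpy as np, cv2
from scipy.spatial.transform import Rotation as R
def ray(p,u,v,z):
    K=np.array(p["K"]);T=np.array(p["camera_from_world"])
    d=T[:3,:3].T@np.linalg.solve(K,[u,v,1]);c=-T[:3,:3].T@T[:3,3]
    return c+d*(z-c[2])/d[2]
def proj(p,X):
    K=np.array(p["K"]);T=np.array(p["camera_from_world"])
    q=K@(T[:3,:3]@np.asarray(X)+T[:3,3]);return q[:2]/q[2]
def down(a):  # tool pointing down, tool y (closing line) at world angle a
    y=np.array([np.cos(a),np.sin(a),0]);z=np.array([0,0,-1.])
    return R.from_matrix(np.c_[np.cross(y,z),y,z]).as_quat()
E
python3 - <<'E'
from h import *
p=ctrl.camera_params("top")
for n,u,v,z in[("red",310,208,.018),("black",292,243,.018),("amber",335,247,.018),("plate",228,218,.008),("holeA",197,201,.008),("holeB",257,234,.008),("handle",227,216,.044),
 ("nest",413,229,.012),("seated",450,229,.024),("knob",450,255,.077),("fixBL",388,262,.012),("fixTL",389,212,.012),("fixTR",471,212,.012),("fixBR",473,261,.012)]:
    print(n,ray(p,u,v,z).round(4))
s=ctrl.get_state();w=ctrl.camera_params("wrist");T=np.array(w["camera_from_world"])
r=R.from_quat(s["tcp_rot"]).as_matrix()
print(np.array(w["K"]),"\ncam in tool",r.T@(-T[:3,:3].T@T[:3,3]-s["eef_pos"]),"\n",T[:3,:3]@r)
im=cv2.imread("pics/top0.png")[180:280,180:480];cv2.imwrite("pics/c1.png",cv2.resize(im,(798,266),interpolation=cv2.INTER_CUBIC))
E
```

```text
red [0.5277 0.0357 0.018 ]
black [0.4379 0.074  0.018 ]
amber [ 0.4348 -0.0318  0.018 ]
plate [0.4912 0.2385 0.008 ]
holeA [0.5293 0.3205 0.008 ]
holeB [0.4558 0.1628 0.008 ]
handle [0.4905 0.2347 0.044 ]
nest [ 0.4923 -0.2225  0.012 ]
seated [ 0.4962 -0.311   0.024 ]
knob [ 0.4269 -0.2979  0.077 ]
fixBL [ 0.407  -0.1634  0.012 ]
fixTL [ 0.5312 -0.1616  0.012 ]
fixTR [ 0.5443 -0.366   0.012 ]
fixBR [ 0.4226 -0.3712  0.012 ]
[[344.12129539   0.         317.72958542]
 [  0.         344.12129539 198.1354343 ]
 [  0.           0.           1.        ]] 
cam in tool [ 0.07958458 -0.00075919 -0.14299435] 
 [[-1.60407748e-04  9.99999055e-01  1.36514594e-03]
 [-9.49758810e-01  2.74918557e-04 -3.12982632e-01]
 [-3.12982711e-01 -1.34676422e-03  9.49757868e-01]]
```

```bash
python3 - <<'E'
from h import *
import json
a=np.deg2rad(-87);P={}
def look(n,x,y,z,a):
    ctrl.move_ptp([x,y,z],down(a)); ctrl.pause(.2)
    p=ctrl.camera_params("wrist");im=ctrl.read_camera("wrist")[:,:,::-1]
    cv2.imwrite(f"pics/{n}.png",im);P[n]={k:np.array(p[k]).tolist() for k in("K","camera_from_world")}
    s=ctrl.get_state();print(n,s["time_s"],s["eef_pos"].round(4) if hasattr(s["eef_pos"],"round") else s["eef_pos"],np.round(s["qpos"],2))
look("w1",.52,-.267,.16,a)
look("w2",.53,.13,.17,a)
json.dump(P,open("P.json","w"))
E
```

```text
w1 1.8167 [ 0.5196 -0.2683  0.1602] [ 0.48  0.34 -0.08  1.82  0.03  0.99 -1.14]
w2 3.5417 [0.5304 0.1287 0.1699] [-0.05  0.27 -0.31  1.89  0.1   0.99 -1.92]
```

View pics/w1.png

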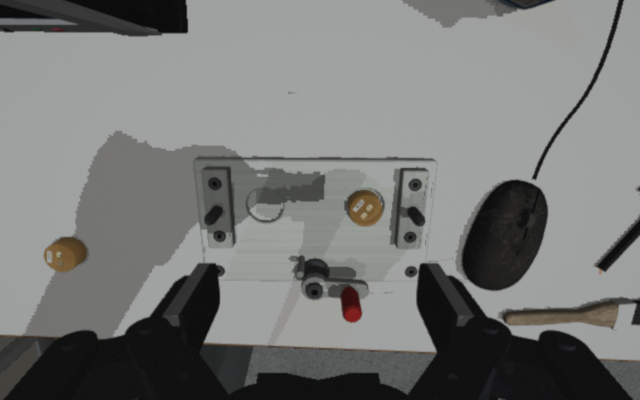

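View pics/w2.png

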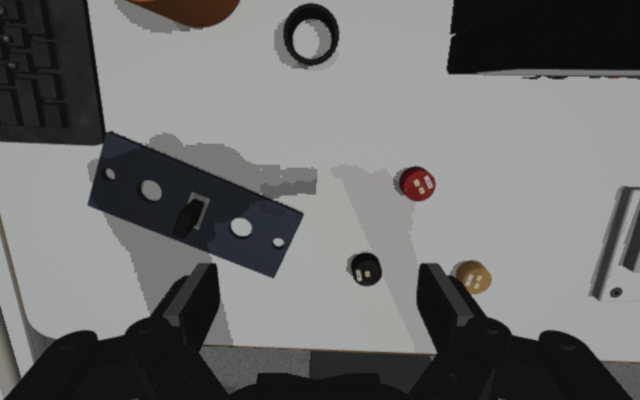

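w1 shows the fixture with the empty nest at about (266,205), the amber puck at (365,207), pins near (213,214) and (416,215), and the knob at (351,304). w2 shows the red puck at about (418,184) and the plate holes at (109,174) and (278,242). I'll enlarge both to read exact pixels.

```bash
python3 - <<'E'
import cv2
a=cv2.imread("pics/w1.png")[150:330,190:445];cv2.imwrite("pics/c2.png",cv2.resize(a,None,fx=3,fy=3,interpolation=cv2.INTER_CUBIC))
b=cv2.imread("pics/w2.png")
o=cv2.resize(b[125:285,85:310],None,fx=2.5,fy=2.5,interpolation=cv2.INTER_CUBIC)
r=cv2.resize(b[155:215,390:450],None,fx=3.5,fy=3.5,interpolation=cv2.INTER_CUBIC)
r=cv2.copyMakeBorder(r,0,o.shape[0]-r.shape[0],0,0,cv2.BORDER_CONSTANT)
cv2.imwrite("pics/c3.png",cv2.hconcat([o,r]))
E
```

```text
(no output)
```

View pics/c2.png

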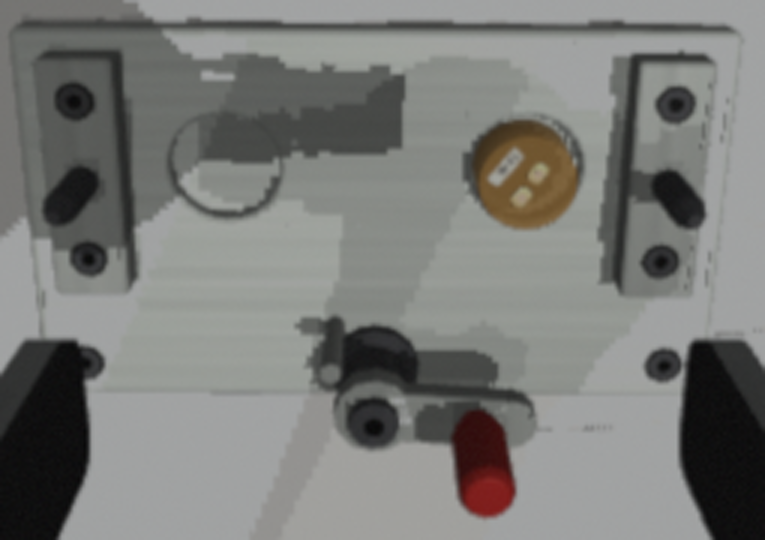

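View pics/c3.png

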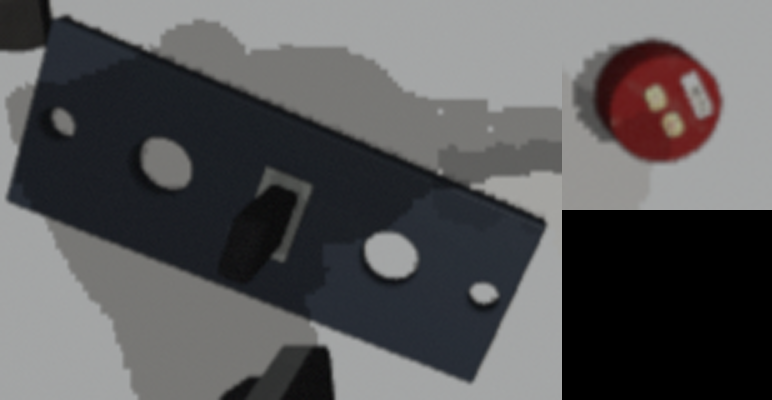

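The crops give these pixels:

| Feature | Crop | Pixel position |
|---|---|---|
| Nest rim centre | c2 | (226,163) |
| Block screws | c2 | (74,101), (88,259), (676,104), (660,262) |
| Pin tips | c2 | (60,212), (690,215) |
| Knob top | c2 | (487,495) |
| Plate corners | c3 | (60,22), (8,200), (472,382), (545,226) |
| Red puck top | c3 | (665,107) |

I'll fit the fixture and plate models to these.

```bash
python3 - <<'E'
from h import *
import json
from scipy.optimize import least_squares
P=json.load(open("P.json"))
def fit(p,obs,x0):
    def f(q):
        c,s=np.cos(q[2]),np.sin(q[2])
        return np.ravel([proj(p,[q[0]+c*X-s*Y,q[1]+s*X+c*Y,Z])-uv for (X,Y,Z),uv in obs])
    r=least_squares(f,x0,loss="soft_l1");return r.x,r.fun.reshape(-1,2)
p=P["w1"];c2=lambda x,y:np.array([190+x/3,150+y/3])-.33
sc=.0
obs=[((0,.045,.012),c2(226,163)),((0,.084,.053),c2(60,212)),((0,-.084,.053),c2(690,215)),
 ((0,.084,.025),(c2(74,101)+c2(88,259))/2),((0,-.084,.025),(c2(676,104)+c2(660,262))/2),((0,-.045,.024),c2(527,176))]
q,r=fit(p,obs,[.494,-.267,.05]);print("fixture",q.round(4),"\n",r.round(1))
print("nest alone",ray(p,*c2(226,163),.012),"mid pins",(ray(p,*c2(60,212),.053)+ray(p,*c2(690,215),.053))/2)
k=ray(p,*c2(487,495),.077);c,s=np.cos(q[2]),np.sin(q[2]);kl=np.array([[c,s],[-s,c]])@(k[:2]-q[:2]);print("knob fix",kl,"theta",np.arctan2(-kl[1],kl[0]+.066))
p=P["w2"];c3=lambda x,y:np.array([85+x/2.5,125+y/2.5])-.4
obs=[((.038,.095,.008),c3(60,22)),((-.038,.095,.008),c3(8,200)),((-.038,-.095,.008),c3(472,382)),((.038,-.095,.008),c3(545,226))]
q2,r=fit(p,obs,[.49,.235,-.43]);print("plate",q2.round(4),"\n",r.round(1))
cc,ss=np.cos(q2[2]),np.sin(q2[2])
for n,(X,Y,Z) in{"win+":(0,.045,.008),"win-":(0,-.045,.008),"hole+":(0,.084,.008),"hole-":(0,-.084,.008),"handletop":(0,0,.044)}.items():
    u=proj(p,[q2[0]+cc*X-ss*Y,q2[1]+ss*X+cc*Y,Z]);print(n,((u+.4-[85,125])*2.5).round(0))
u=np.array([390+103/3.5,155+107/3.5])-.35;print("red",ray(p,*u,.018),"black",ray(p,366,272,.018),"amber",ray(p,474,279,.018))
nest=q[:2]+[-s*.045,c*.045];print("nest",nest)
for a in(q[2],q[2]+np.pi):
  print(a,ctrl.inverse_kinematics([*ray(p,*u,.018)[:2],.05],down(a)),ctrl.inverse_kinematics([*nest,.05],down(a)))
E
```

```text
fixture [ 0.4969 -0.2663  0.046 ] 
 [[-0.6 -0. ]
 [-2.9  0.7]
 [ 1.7  0.5]
 [ 0.1 -0.8]
 [-0.3 -1.2]
 [ 1.2  0.6]]
nest alone [ 0.49481737 -0.22193268  0.012     ] mid pins [ 0.49739925 -0.26676078  0.053     ]
knob fix [-0.06836368 -0.02979616] theta 1.6499590596026932
plate [ 0.4915  0.2417 -0.3807] 
 [[-1.9 -2.6]
 [-0.7  0.5]
 [ 0.9  1.6]
 [ 2.2  0.2]]
win+ [164. 166.]
win- [391. 260.]
hole+ [ 60. 124.]
hole- [485. 298.]
handletop [244. 251.]
red [0.52896856 0.03849485 0.018     ] black [0.43927136 0.07756836 0.018     ] amber [ 0.43676939 -0.02863816  0.018     ]
nest [ 0.4947895  -0.22135781]
0.0459726864532562 [ 0.24941138  0.4473096  -0.46457409  1.99378467  0.28421091  0.76307026
 -0.3370728 ] [ 0.61857074  0.44247061 -0.32019692  1.97196551  0.1975667   0.75680579
  0.22886535]
3.1875653400430495 [-0.74219494  0.49561052  0.70498566  2.04021371 -0.46086107  0.76560728
 -2.85153242] [ 0.25385484  0.42094948  0.10580899  1.99004261 -0.06449103  0.73372311
 -2.69720662]
```

Fits agree within about 2 px, so I'll pick the red puck, closing along the fixture's x, and hover over the nest.

```bash
python3 - <<'E'
from h import *
import json
a=.046;o=down(a)
ctrl.move_gripper(.05,40)
ctrl.move_ptp([.529,.0385,.08],o)
ctrl.movel([.529,.0385,.005],speed=.12)
ctrl.move_gripper(.02,40)
s=ctrl.get_state();print(s["time_s"],s["finger_gap"],s["grasp_force"],s["ft_force"])
ctrl.movel([.529,.0385,.09],speed=.15)
ctrl.move_ptp([.4948,-.2216,.075],o);ctrl.pause(.3)
s=ctrl.get_state();p=ctrl.camera_params("wrist");im=ctrl.read_camera("wrist")[:,:,::-1]
print(s["time_s"],s["eef_pos"],s["finger_gap"],s["grasp_force"])
cv2.imwrite("pics/w3.png",im);P=json.load(open("P.json"));P["w3"]={k:np.array(p[k]).tolist() for k in("K","camera_from_world")};json.dump(P,open("P.json","w"))
u=proj(p,[.4948,-.2216,.012]);print(u, proj(p,[.4948,-.2216,.088]))
x0,y0=int(u[0])-130,max(0,int(u[1])-100);c=im[y0:y0+200,x0:x0+260];print(x0,y0)
cv2.imwrite("pics/c4.png",cv2.resize(c,None,fx=3,fy=3,interpolation=cv2.INTER_CUBIC))
E
```

```text
6.525 0.026906123068076847 39.49108487373451 [-0.97367289 -0.09362774  5.04370395]
8.5667 [ 0.49552202 -0.2200396   0.0751741 ] 0.02717091200091385 39.34606737260765
[318.28002863 219.72704899] [318.41561717 284.69511083]
188 119
```

View pics/c4.png

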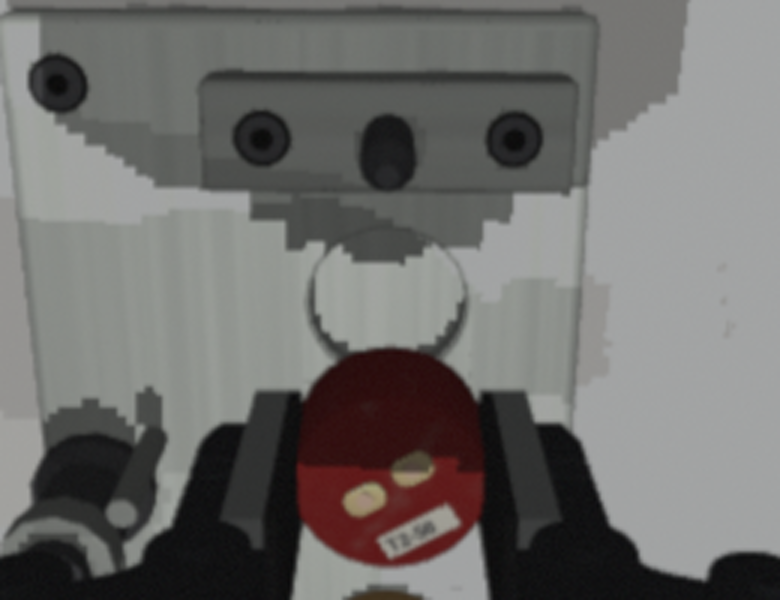

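The crop shows the puck held level between the pads, at x 297–484 with its near edge at row 567 and far edge at row 348. The nest rim is centred at (388,299). I'll compute the offset between them.

```bash
python3 - <<'E'
from h import *
import json
from scipy.optimize import least_squares
p=json.load(open("P.json"))["w3"]
t=np.linspace(0,2*np.pi,361)
def ext(x,y,z,r):
    q=np.array([proj(p,[x+r*np.cos(k),y+r*np.sin(k),z]) for k in t]);return q[:,0].min(),q[:,0].max(),q[:,1].min(),q[:,1].max()
U=lambda x:188+x/3-.33;V=lambda y:119+y/3-.33
def f(q):
    A=ext(q[0],q[1],q[2]+.018,.015);B=ext(q[0],q[1],q[2],.015)
    return [A[0]-U(297),A[1]-U(484),A[3]-V(567),B[2]-V(348)]
r=least_squares(f,[.4948,-.2216,.07],x_scale=.01,diff_step=1e-4);print("puck x,y,underside z",r.x.round(4),np.round(r.fun,2))
def g(q):
    A=ext(q[0],q[1],.012,.01675);return [A[0]-U(310),A[1]-U(467),A[2]-V(227)]
r=least_squares(g,[.4948,-.2216],x_scale=.01,diff_step=1e-4);print("nest",r.x.round(4),np.round(r.fun,2))
print("pin tip",ray(p,U(387),V(177),.053))
E
```

```text
puck x,y,underside z [ 0.4948 -0.2269  0.0577] [-0.59  0.59 -0.54  0.56]
nest [ 0.4941 -0.2212] [ 0.12 -0.12 -0.01]
pin tip [ 0.49207299 -0.18297842  0.053     ]
```

```bash
python3 - <<'E'
from h import *
import json
p=json.load(open("P.json"))["w3"]
for z in(.060,.065,.070,.075):
  for nm,zz,row,sg in(("top near-tool edge",z+.018,307.7,-1),("bottom far edge",z,234.7,1)):
    best=min(np.arange(-.25,-.19,.0002),key=lambda y:abs(proj(p,[.4948,y+sg*.015,zz])[1]-row));print(z,nm,"centre y",round(best,4))
print(ray(p,317.5,300,.02))
# side edge: rows where pads end; top-face label corner
for y in (-.2376,-.2296,-.2216,-.2136):
  print(y,[proj(p,[.4948+dx,y,.088]).round(0).tolist() for dx in(-.015,.015)],"c4",((proj(p,[.4948,y,.088])-[188,119])*3).round(0))
E
```

```text
0.06 top near-tool edge centre y -0.2256
0.06 bottom far edge centre y -0.2256
0.065 top near-tool edge centre y -0.222
0.065 bottom far edge centre y -0.2232
0.07 top near-tool edge centre y -0.2184
0.07 bottom far edge centre y -0.221
0.075 top near-tool edge centre y -0.2148
0.075 bottom far edge centre y -0.2188
[ 0.49695278 -0.27622892  0.02      ]
-0.2376 [[283.0, 314.0], [350.0, 317.0]] c4 [386. 590.]
-0.2296 [[283.0, 299.0], [351.0, 302.0]] c4 [389. 545.]
-0.2216 [[284.0, 283.0], [353.0, 286.0]] c4 [391. 497.]
-0.2136 [[284.0, 267.0], [354.0, 270.0]] c4 [394. 448.]
```

The puck is about centred in the grip, and the nest is at (0.4941, -0.2212). I'll lower it in small steps, correcting the TCP error and watching the force.

```bash
python3 - <<'E'
from h import *
G=lambda:ctrl.get_state()
print([np.round(G()["eef_pos"],4).tolist() for _ in range(2)])
t=np.array([.4948,-.2207]);cmd=t.copy()
ctrl.movel([*cmd,.03],speed=.1);ctrl.pause(.2)
e=G()["eef_pos"];print("at",np.round(e,4));cmd=cmd+(t-np.array(e[:2]))
ctrl.movel([*cmd,.022],speed=.05);ctrl.pause(.2)
s=G();print("corr",np.round(s["eef_pos"],4));f0=np.array(s["ft_force"]);print(f0)
for z in np.arange(.020,.0104,-.001):
    ctrl.movel([*cmd,z],speed=.03);s=G();d=np.array(s["ft_force"])-f0
    print(round(z,4),np.round(s["eef_pos"],4),d.round(1),round(s["grasp_force"],1))
    if d[2]>6: break
print(s["time_s"])
E
```

```text
[[0.4953, -0.2204, 0.0751], [0.4953, -0.2204, 0.0751]]
at [ 0.4955 -0.221   0.0308]
corr [ 0.4942 -0.2204  0.022 ]
[-0.36793585 -0.5220897  -0.59717241]
0.02 [ 0.4939 -0.2203  0.0199] [-0.3  0.4  0.3] 39.4
0.019 [ 0.494  -0.2204  0.0189] [0.1 1.2 0.6] 39.4
0.018 [ 0.494  -0.2204  0.0179] [-0.   0.7 -0.2] 39.4
0.017 [ 0.494  -0.2204  0.0169] [0.9 0.6 0.6] 39.4
0.016 [ 0.494  -0.2204  0.0159] [0.4 0.6 0.2] 39.4
0.015 [ 0.494  -0.2204  0.0149] [0.4 1.2 1.4] 39.4
0.014 [ 0.494  -0.2203  0.0139] [0.6 1.3 1. ] 39.4
0.013 [ 0.494  -0.2203  0.0129] [0.6 0.8 0.6] 39.4
0.012 [ 0.4943 -0.2205  0.0123] [0.2 1.1 3.8] 39.6
0.011 [ 0.4943 -0.2205  0.0122] [-2.3  0.8  9.8] 40.4
12.425
```

It passed the rim, which would have stopped it near z = 0.017, and made contact at 0.0122, within about 1 mm of the floor. I'll release, lift and check.

```bash
python3 - <<'E'
from h import *
import json
ctrl.movel([.4942,-.2207,.0122],speed=.05)
ctrl.move_gripper(.06,40);ctrl.pause(.2)
ctrl.movel([.4942,-.2207,.10],speed=.15)
# view fixture again then plate closely from its handle frame
P=json.load(open("P.json"))
def look(n,x,y,z,a):
    ctrl.move_ptp([x,y,z],down(a)); ctrl.pause(.3)
    p=ctrl.camera_params("wrist");im=ctrl.read_camera("wrist")[:,:,::-1].copy()
    P[n]={k:np.array(p[k]).tolist() for k in("K","camera_from_world")};return p,im
p,im=look("w4",.52,-.267,.13,-np.pi/2+.046)
x0,y0=190,140;A=im[y0:y0+130,x0:x0+260]
print(ctrl.get_state()["time_s"])
ya=-.40-np.pi/2
q,im2=look("w5",.4915+.03*np.cos(-.4),.2417+.03*np.sin(-.4),.13,ya)
cv2.imwrite("pics/w4.png",im);cv2.imwrite("pics/w5.png",im2)
B=im2[130:290,180:440]
print(proj(q,[.4915,.2417,.044]),proj(q,[.4915,.2417,.008]),ctrl.get_state()["time_s"],ctrl.get_state()["eef_pos"])
f=lambda c:cv2.resize(c,None,fx=2.05,fy=2.05,interpolation=cv2.INTER_CUBIC)
cv2.imwrite("pics/c5.png",cv2.vconcat([f(A),f(B)]));json.dump(P,open("P.json","w"));print(f(A).shape)
E
```

```text
15.6333
[317.1745842  242.45244464] [317.25011913 223.57058075] 17.7917 [0.51936031 0.22948349 0.12997207]
(266, 533, 3)
```

View pics/c5.png

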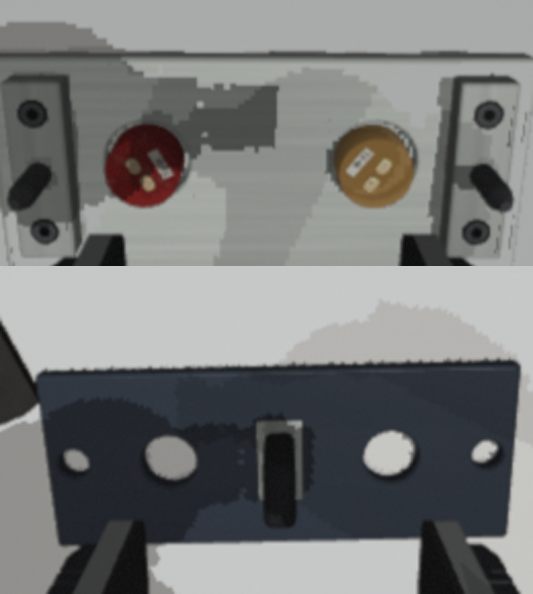

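The red puck sits in the nest just as the amber one does, with both tops about 80 px wide. For the plate I read top corners at (42,377), (519,365), (505,534), (60,545) and windows at (170,459), (391,455). I'll refit the plate and the fixture.

```bash
python3 - <<'E'
from h import *
import json
from scipy.optimize import least_squares
P=json.load(open("P.json"))
def fit(p,obs,x0):
    def f(q):
        c,s=np.cos(q[2]),np.sin(q[2])
        return np.ravel([proj(p,[q[0]+c*X-s*Y,q[1]+s*X+c*Y,Z])-uv for (X,Y,Z),uv in obs])
    r=least_squares(f,x0,loss="soft_l1");return r.x,r.fun.reshape(-1,2)
A=lambda x,y:np.array([190+x/2.05,140+y/2.05])-.25
B=lambda x,y:np.array([180+x/2.05,130+(y-266)/2.05])-.25
q,r=fit(P["w4"],[((0,.084,.053),A(20,200)),((0,-.084,.053),A(502,200)),((0,.084,.025),(A(33,113)+A(45,231))/2),((0,-.084,.025),(A(489,115)+A(476,232))/2),((0,-.045,.024),A(374,168)),((0,.045,.024),A(144,168))],[.497,-.266,.046])
print("fix",q.round(4),r.round(1).tolist())
o=[((.038,.095,.008),B(42,377)),((-.038,.095,.008),B(60,545)),((-.038,-.095,.008),B(505,534)),((.038,-.095,.008),B(519,365)),((0,.045,.008),B(170,459)),((0,-.045,.008),B(391,455))]
q,r=fit(P["w5"],o,[.4915,.2417,-.38])
print("plate",q.round(4),r.round(1).tolist())
print("handle top c5",(proj(P["w5"],[q[0],q[1],.044])-[180,130])*2.05+[0,266])
E
```

```text
fix [ 0.4973 -0.2665  0.046 ] [[-2.9, 0.5], [2.1, 0.6], [-0.1, -1.1], [-0.1, -1.7], [2.4, 0.5], [-0.9, 0.4]]
plate [ 0.4918  0.2423 -0.3764] [[-3.9, -1.7], [-0.8, 0.8], [1.5, 1.2], [1.8, -1.6], [-0.3, 0.9], [0.2, 0.3]]
handle top c5 [279.35498862 496.43746097]
```

```bash
python3 - <<'E'
from h import *
import json
G=ctrl.get_state
o=down(-.376-np.pi/2);x,y=.4918,.2423
ctrl.move_gripper(.045,60)
ctrl.movel([x,y,.075],o,speed=.15);ctrl.pause(.2)
e=np.array(G()["eef_pos"]);cx,cy=np.array([x,y])*2-e[:2];print("err",e)
ctrl.movel([cx,cy,.014],speed=.08)
ctrl.move_gripper(.0,60)
s=G();print(s["time_s"],s["eef_pos"],s["finger_gap"],s["grasp_force"],s["ft_force"])
z0=s["eef_pos"][2];ctrl.movel([cx,cy,.13],speed=.1)
of=down(.046-np.pi/2)
ctrl.movel([.455,.10,.13],down(-.2-np.pi/2),speed=.2)
ctrl.movel([.455,-.15,.13],of,speed=.2)
ctrl.movel([.4973,-.2665,.13],of,speed=.15)
ctrl.movel([.4973,-.2665,.078],of,speed=.08);ctrl.pause(.3)
s=G();print(s["time_s"],s["eef_pos"],s["finger_gap"],s["grasp_force"],s["ft_force"],"pick z",z0)
p=ctrl.camera_params("wrist");im=ctrl.read_camera("wrist")[:,:,::-1].copy()
P=json.load(open("P.json"));P["w6"]={k:np.array(p[k]).tolist() for k in("K","camera_from_world")};json.dump(P,open("P.json","w"))
cv2.imwrite("pics/w6.png",im)
u=proj(p,[.4973,-.2665,.06]);print(u);y0=int(u[1])-90
print(y0);cv2.imwrite("pics/c6.png",cv2.resize(im[y0:y0+170,160:480],None,fx=2.5,fy=2.5,interpolation=cv2.INTER_CUBIC))
E
```

```text
err [0.49347094 0.24244949 0.0762949 ]
20.1667 [0.49081787 0.24255225 0.01478391] 0.010913848064871315 59.82352316379547 [ 0.16174772 -0.63328686  2.93647147]
25.8333 [ 0.49769208 -0.26672197  0.07856511] 0.011431726973213435 58.957439661026 [-0.56335789 -0.33855206 -2.34242046] pick z 0.014783908414705185
[318.44808997 246.46582777]
156
```

View pics/c6.png

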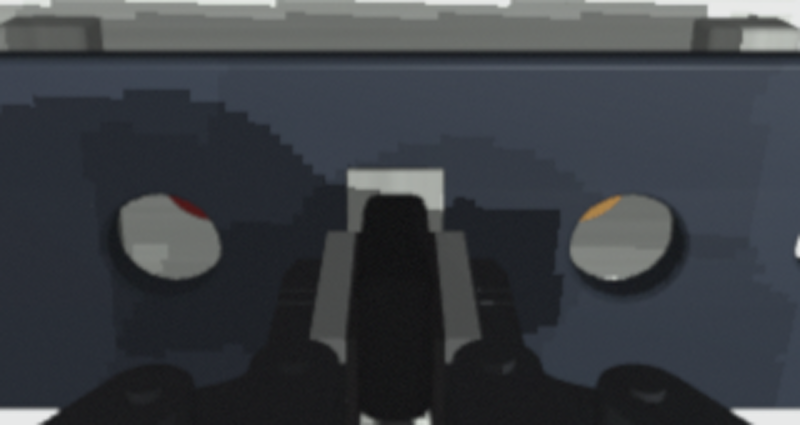

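The plate is held level, with the window rims centred at about (163,243) and (629,244) in the crop. I'll compute its in-hand offset from these.

```bash
python3 - <<'E'
from h import *
import json
p=json.load(open("P.json"))["w6"];s=ctrl.get_state();e=np.array(s["eef_pos"]);print(e)
z=e[2]-.0148+.008
C=lambda x,y:np.array([160+x/2.5,156+y/2.5])-.3
a,b=ray(p,*C(163,243),z),ray(p,*C(629,244),z)
print(a,b,"dist",np.linalg.norm(a-b),"mid",(a+b)/2,"yaw",np.arctan2(-(a-b)[0],(a-b)[1]))
for y in(60,66):
    m=ray(p,*C(396,y),z);print("far edge -> centre x",m[0]-.038)
im=cv2.imread("pics/w6.png");print(im.shape)
# hole pixels: expected locations of holes (top rim) and pin tips
for sg in(1,-1):
    c,sn=np.cos(.046),np.sin(.046)
    h=(a+b)/2+sg*.084*np.array([-sn,c,0]);t=np.array([.4973-sn*.084*sg,-.2665+c*.084*sg,.053])
    print("hole",proj(p,h).round(1),"pin tip",proj(p,t).round(1))
E
```

```text
[ 0.49760765 -0.26664351  0.07845176]
[ 0.49751259 -0.22112938  0.07165176] [ 0.50144514 -0.31130107  0.07165176] dist 0.0902573938427568 mid [ 0.49947886 -0.26621523  0.07165176] yaw 0.04358411649391715
far edge -> centre x 0.49820725584359277
far edge -> centre x 0.49708661958488637
(400, 640, 3)
hole [144.7 253.1] pin tip [162.2 240.7]
hole [491.6 253.1] pin tip [474.7 240.7]
```

```bash
cat > low.py <<'E'
from h import *
G=ctrl.get_state
def lower(c,z0,z1,f0,dz=.001,fz=15,sp=.04):
    c=np.array(c,float)
    for z in np.arange(z0,z1-1e-6,-dz):
        ctrl.movel([*c,z],speed=sp);s=G();d=np.array(s["ft_force"])-f0;m=np.array(s["ft_torque"])
        print(round(z,4),np.round(s["eef_pos"],4),d.round(1),m.round(2),round(s["grasp_force"],1))
        if d[2]>fz or np.hypot(*d[:2])>25: print("stop");break
        if np.hypot(*d[:2])>4: c+=d[:2]/np.hypot(*d[:2])*.0003
    return c
E
python3 - <<'E'
from low import *
t=np.array([.4967,-.2667]);c=t.copy()
ctrl.movel([*c,.072],speed=.06);ctrl.pause(.2);e=np.array(G()["eef_pos"]);c=2*t-e[:2]
ctrl.movel([*c,.070],speed=.04);ctrl.pause(.3);s=G();print(s["time_s"],s["eef_pos"],s["ft_torque"]);f0=np.array(s["ft_force"])
c=lower(c,.068,.048,f0,.002)
print(c,G()["time_s"])
E
```

```text
26.8833 [ 0.49669352 -0.26671551  0.07004111] [0.04445028 0.02257006 0.05646615]
0.068 [ 0.4964 -0.2666  0.0678] [-0.8 -0.   0.9] [-0.02  0.05  0.04] 59.0
0.066 [ 0.4964 -0.2666  0.0658] [0.3 0.2 1.1] [0.03 0.01 0.02] 59.0
0.064 [ 0.4965 -0.2666  0.0638] [-1.4  0.6  0.1] [-0.01  0.04  0.  ] 59.0
0.062 [ 0.4965 -0.2666  0.0618] [-1.  -0.3  0.8] [0.01 0.02 0.04] 59.0
0.06 [ 0.4962 -0.2669  0.0598] [-1.4  0.  -0.3] [-0.17  0.2  -0.02] 59.1
0.058 [ 0.496  -0.2669  0.0576] [-1.8 -0.9 -0.4] [-0.24  0.34 -0.06] 58.9
0.056 [ 0.496  -0.2669  0.0556] [-2.1 -0.9 -0.8] [-0.26  0.44 -0.09] 59.0
0.054 [ 0.496  -0.2669  0.0537] [-2.8 -1.4 -0.1] [-0.4   0.6  -0.05] 59.1
0.052 [ 0.4961 -0.267   0.0517] [-3.9 -1.9  0.3] [-0.5   0.83 -0.07] 59.2
0.05 [ 0.4961 -0.267   0.0498] [-4.  -1.8  0.1] [-0.5   0.88 -0.12] 59.2
0.048 [ 0.4961 -0.2669  0.0478] [-4.5 -1.7  0.8] [-0.39  0.79 -0.11] 59.2
[ 0.49582782 -0.2670604 ] 29.6333
```

The plate is over both pins with only light lateral forces, so I'll continue down to flush.

```bash
python3 - <<'E'
from low import *
c=np.array([.4954,-.2672]);f0=np.array([-.5,-.4,-2.3])
c=lower(c,.046,.0385,f0,.001,fz=10)
print(c,G()["time_s"])
E
```

```text
0.046 [ 0.496  -0.267   0.0459] [-1.8 -0.9 -0.6] [-0.33  0.46 -0.13] 58.9
0.045 [ 0.4959 -0.267   0.045 ] [-0.9 -1.1  0.1] [-0.22  0.35 -0.14] 59.1
0.044 [ 0.4959 -0.267   0.0441] [-0.   0.2  0.9] [-0.17  0.31 -0.08] 59.0
0.043 [ 0.4958 -0.267   0.043 ] [-0.8  0.1 -0.6] [-0.13  0.16 -0.02] 59.0
0.042 [ 0.4957 -0.267   0.042 ] [ 0.3  0.9 -0.2] [ 0.01  0.06 -0.03] 58.9
0.041 [ 0.4957 -0.2669  0.041 ] [ 0.3 -0.4  0.2] [-0.01  0.01 -0.03] 59.0
0.04 [ 0.4955 -0.2671  0.0399] [ 0.1  0.7 -0.3] [-0.04  0.01  0.03] 59.0
0.039 [ 0.4956 -0.2672  0.0398] [-2.3  2.2  6.3] [ 0.33  0.51 -0.02] 60.1
[ 0.4954 -0.2672] 31.6333
```

The plate is flush, with contact at 0.0398 as predicted. Next I'll release it and swing the clamp home by pushing the knob with closed fingers along its arc.

```bash
python3 - <<'E'
from low import *
ctrl.movel([.4954,-.2672,.0398],speed=.05)
ctrl.move_gripper(.045,40);ctrl.pause(.2);ctrl.movel([.4954,-.2672,.13],speed=.15)
F=np.array([.4965,-.2668]);w=.046;Rm=np.array([[np.cos(w),-np.sin(w)],[np.sin(w),np.cos(w)]])
def pose(th,off):
    d=np.array([np.cos(th),-np.sin(th)]);t=np.array([np.sin(th),np.cos(th)])
    q=F+Rm@(np.array([-.066,0])+.03*d-off*t);tw=Rm@t
    return q,down(np.arctan2(tw[1],tw[0])-np.pi/2)
ctrl.move_gripper(0,40)
q,o=pose(1.6,.030);ctrl.move_ptp([*q,.13],o);ctrl.movel([*q,.053],speed=.12);ctrl.pause(.2)
s=G();f0=np.array(s["ft_force"]);print(s["time_s"],s["finger_gap"],s["eef_pos"])
for th in [*np.arange(1.6,.3,-.15),*np.arange(.25,-.16,-.04)]:
    q,o=pose(th,.019);ctrl.movel([*q,.053],o,speed=.06);s=G();d=np.array(s["ft_force"])-f0
    print(round(th,2),np.round(s["eef_pos"],4),d.round(1))
    if np.hypot(*d[:2])>12:break
print(s["time_s"])
E
```

```text
35.2333 -0.00012002248777543597 [ 0.40188708 -0.30087356  0.05396755]
1.6 [ 0.413  -0.3001  0.0532] [0.4 0.6 0.1]
1.45 [ 0.4166 -0.3023  0.0528] [ 0.6  0.9 -0.6]
1.3 [ 0.4214 -0.3042  0.0528] [-0.9 -0.6 -1.6]
1.15 [ 0.4269 -0.3053  0.0529] [-1.1 -0.3 -0.8]
1.0 [ 0.4324 -0.3055  0.053 ] [-1.  -0.2 -1.3]
0.85 [ 0.4379 -0.3048  0.0531] [-0.9 -1.1 -1.3]
0.7 [ 0.4431 -0.3032  0.0531] [ 0.1 -1.1 -1. ]
0.55 [ 0.448  -0.301   0.0532] [ 0.1 -0.9 -0.8]
0.4 [ 0.4525 -0.298   0.0531] [ 0.7 -1.  -1.5]
0.25 [ 0.4564 -0.2944  0.0531] [-0.2 -0.6 -1.1]
0.21 [ 0.4573 -0.2937  0.0532] [ 1.1 -0.7 -0.5]
0.17 [ 0.4582 -0.2925  0.0532] [ 1.1 -0.3 -0.7]
0.13 [ 0.4591 -0.2913  0.0531] [ 0.7 -1.1 -1.1]
0.09 [ 0.46   -0.2901  0.0531] [ 1.  -1.5 -0.4]
0.05 [ 0.4608 -0.2889  0.0531] [ 1.3 -1.2 -0.1]
0.01 [ 0.4615 -0.2878  0.0531] [ 1.2 -1.8 -0.4]
-0.03 [ 0.4619 -0.2876  0.0531] [ 1.3 -2.6 -0.1]
-0.07 [ 0.4624 -0.2875  0.0532] [ 0.5 -5.1 -1.2]
-0.11 [ 0.4628 -0.2875  0.0532] [ 1.  -6.6 -1.6]
-0.15 [ 0.4633 -0.2874  0.0533] [ 2.  -8.7 -3.5]
40.7667
```

The fingers stopped advancing while the force rose, so the clamp is at its stop. I'll back off, lift and take a final look.

```bash
python3 - <<'E'
from low import *
ctrl.movel([.4625,-.303,.054],speed=.08);ctrl.movel([.4625,-.303,.15],speed=.15)
ctrl.move_ptp([.53,-.267,.18],down(.046-np.pi/2));ctrl.pause(.3)
p=ctrl.camera_params("wrist");im=ctrl.read_camera("wrist")[:,:,::-1].copy();t=ctrl.read_camera("top")[:,:,::-1]
F=np.array([.4965,-.2668]);w=.046;Rm=np.array([[np.cos(w),-np.sin(w)],[np.sin(w),np.cos(w)]])
for n,X in{"pinL":(0,.084,.053),"pinR":(0,-.084,.053),"knob home":(-.036,0,.077),"c1":(.038,.095,.033),"c2":(.038,-.095,.033),"c3":(-.038,.095,.033),"c4":(-.038,-.095,.033)}.items():
    u=proj(p,[*(F+Rm@np.array(X[:2])),X[2]]);print(n,((u-[190,140])*2.9).round(0))
a=cv2.resize(im[140:340,190:450],None,fx=2.9,fy=2.9,interpolation=cv2.INTER_CUBIC)
cv2.imwrite("pics/w7.png",im);cv2.imwrite("pics/c7.png",a);print(G()["time_s"])
E
```

```text
pinL [ 79. 245.]
pinR [654. 245.]
knob home [366. 397.]
c1 [ 49. 102.]
c2 [684. 102.]
c3 [ 73. 330.]
c4 [661. 330.]
43.9083
```

View pics/c7.png

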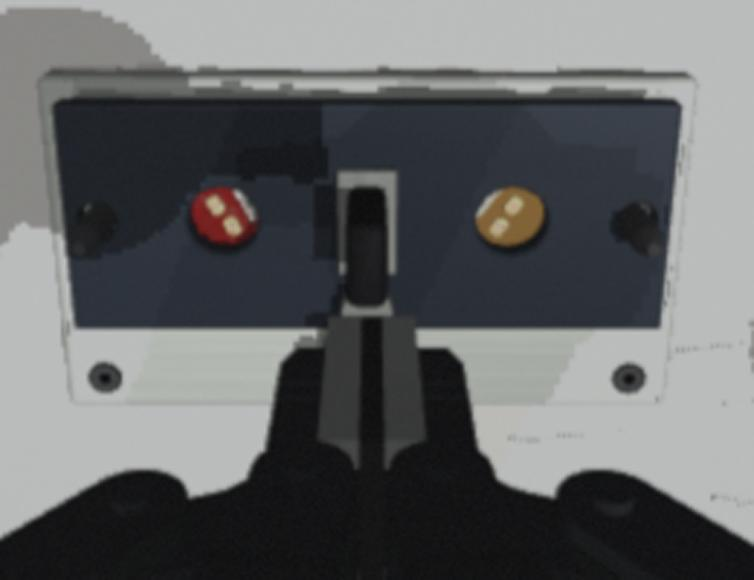

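The plate lies flush: its corners at (55,102), (681,102), (76,328) and (661,328) match the prediction, and both pins come through. The fingers hide the knob, so I'll move aside and locate it by colour.

```bash
python3 - <<'E'
from low import *
ctrl.move_gripper(.08,40);ctrl.move_ptp([.60,-.30,.20],down(.046-np.pi/2));ctrl.pause(.3)
p=ctrl.camera_params("wrist");im=ctrl.read_camera("wrist")
h=cv2.cvtColor(im,cv2.COLOR_RGB2HSV);m=(((h[...,0]<6)|(h[...,0]>174))&(h[...,1]>130)&(h[...,2]>40)).astype(np.uint8)
n,l,st,ce=cv2.connectedComponentsWithStats(m)
for i in range(1,n):
    if st[i,4]>15:print(st[i],ce[i].round(1))
F=np.array([.4965,-.2668]);w=.046;Rm=np.array([[np.cos(w),-np.sin(w)],[np.sin(w),np.cos(w)]])
for th in(0,.12,.3):
    X=F+Rm@(np.array([-.066,0])+.03*np.array([np.cos(th),-np.sin(th)]))
    print(th,"top",proj(p,[*X,.077]).round(1),"bottom",proj(p,[*X,.049]).round(1))
print(ctrl.get_state()["time_s"])
E
```

```text
[228 261  20  16 155] [237.  269.5]
[271 305  17  31 406] [279.6 320.4]
0 top [278.3 329. ] bottom [281.4 310.3]
0.12 top [282.2 329.2] bottom [284.9 310.4]
0.3 top [287.9 330.2] bottom [290.2 311.4]
45.4167
```

The knob centroid (279.6, 320.4) matches the predicted home position (279.8, 319.7), so the clamp is home. Handing in.

```bash
python3 -c "
from bench import ctrl
print(ctrl.sign_off())"
```

```text
the job is handed in; nothing more can be done
None
```

The job is handed in at about 45 s of the 72 s allowed: the red puck is in its nest, the cover plate is flush over both pins, and the clamp is home and released; sign-off returned no verdict.

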